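# Size a sample tube in the ring gauge and flag the result

## Task

Find the size of the tube lying on the blue mat: take it by its green cap, slide it nose first along the row of shrinking rings of the gauge, starting at the largest, push gently until a ring stops it, keep it lightly pressed there for a moment, and leave it in the gauge. Then tip the one flap that has the colour of the ring that stopped it over towards the rings, so that it snaps to its other stop. Leave the other two flaps, the spare tubes on the grey mat and the glassware as they are.

Things in the scene. Friction and masses are not known exactly. Their poses are not given: they have to be found in the camera images.
- gauge: ring gauge, fixed: white base 175 x 150 mm, top at 12 mm, with five upright rings on one level axis, 60 mm above the bench. x = insertion direction, z up; origin on the bench below ring 1's entry face. Entry faces at x = 0, 45, 65, 85, 105 mm; bores 28, 23, 18, 13, 8 mm; rings 8 mm thick, 42 mm outside. Rings 1, 2 bare metal, 3 yellow, 4 red, 5 blue. Flaps on the -y side, towards the robot
- gauge_entry (a point): centre of ring 1's entry face, on the rings' common axis, 60 mm above the bench. Every tube passes rings 1 and 2 (the collar only ring 1); a 20.5 mm tube is stopped by the yellow ring, 15.5 by the red, 10.5 by the blue, its round nose then 5, 3.5 or 2 mm past that ring's entry face. A nose off the axis can snag on a ring that it fits. Over 30 N against the gauge is too hard
- sample_mat: blue mat 140 x 220 x 3 mm; the tube to be gauged lies on it. Origin: centre of its underside
- spare_mat: grey mat 200 x 220 x 3 mm with the two spare tubes. Origin: centre of its underside
- tube_a: one of three sealed white tubes, round nose, green square cap, alike but for the shank: 20.5, 15.5 or 10.5 mm thick (which name has which is not told; which is on the blue mat varies). Cap 22 x 22 mm, 30 mm long, in line with the shank; grey round collar 22 mm across, 62 to 70 mm from the cap's centre; a tube lies level on cap and collar. 150 mm overall, 50 g. Origin: middle of the cap's underside, x to the nose
- tube_a_nose (a point): tip of the round nose of tube_a, on its axis, 135 mm from the cap's centre
- tube_a_cap (a point): centre of the square cap of tube_a, on its axis
- tube_b: another of the three tubes, as tube_a but for the shank diameter
- tube_b_nose (a point): tip of the round nose of tube_b, on its axis, 135 mm from the cap's centre
- tube_b_cap (a point): centre of the square cap of tube_b, on its axis
- tube_c: another of the three tubes, as tube_a but for the shank diameter
- tube_c_nose (a point): tip of the round nose of tube_c, on its axis, 135 mm from the cap's centre
- tube_c_cap (a point): centre of the square cap of tube_c, on its axis
- flap_yellow (a joint): yellow flap, 18 mm wide, 4 mm thick, rolled tip 8 mm thick, 45 mm from hinge to tip; hinge along the gauge's x at x = 35, y = -72, z = 22 mm of the gauge. 0: leans 0.52 rad from upright away from the rings (to the robot); 1.04: leans as far towards the rings. An over-centre spring drives it to the nearer stop, snap point 0.52 (upright); 1 N at the tip moves it
- flap_yellow_tip (a point): middle of the free upper edge of the yellow flap
- flap_red (a joint): red flap, 18 mm wide, 4 mm thick, rolled tip 8 mm thick, 45 mm from hinge to tip; hinge along the gauge's x at x = 80, y = -72, z = 22 mm of the gauge. 0: leans 0.52 rad from upright away from the rings (to the robot); 1.04: leans as far towards the rings. An over-centre spring drives it to the nearer stop, snap point 0.52 (upright); 1 N at the tip moves it
- flap_red_tip (a point): middle of the free upper edge of the red flap
- flap_blue (a joint): blue flap, 18 mm wide, 4 mm thick, rolled tip 8 mm thick, 45 mm from hinge to tip; hinge along the gauge's x at x = 125, y = -72, z = 22 mm of the gauge. 0: leans 0.52 rad from upright away from the rings (to the robot); 1.04: leans as far towards the rings. An over-centre spring drives it to the nearer stop, snap point 0.52 (upright); 1 N at the tip moves it
- flap_blue_tip (a point): middle of the free upper edge of the blue flap
- small_beaker: clear beaker, loose bystander; origin at its underside (55 mm wide, 71 mm high)
- dish_stack: dish stack, loose bystander; origin at its underside (62 mm wide, 60 mm high)
- dropper: dropper bottle, loose bystander; origin at its underside (36 mm wide, 75 mm high, blue cap)

How it is judged:
By the outcome, as a careful person would: the job done as asked, in the order asked, and still so for the second after the job is handed in, with the robot touching nothing.
It also fails if it takes over 51 s, if anything falls off the work surface, if the arm or the gripper's body presses on something with over 40 N, if the wrist force passes 120 N, or if a joint passes its speed limit or range.

## Robot

A 6-joint arm with a two-finger parallel gripper is mounted at the origin on a cart in front of the work surface, level with it; the furniture and walls round the work are solid. World frame = base frame: x ahead of the robot, y to its left, z up, the work surface at z = 0. Lengths are in mm, angles in rad, forces in N, time in s.
With the tool pointing down it reaches from about 400 to 825 mm from the base axis. Payload 7 kg.
Tool frame: the origin (TCP) lies at the very end of the fingers, on their centre line; the grasp point (between the pads) lies 19 mm behind it; z points along the fingers, y is the line along which they close (so a half turn about z gives the same grasp; the last joint's range is limited). The gripper opens to 88 mm and grips with 3 to 60 N. Pads are 19 mm wide; open, the fingers measure 130 mm over their backs; the gripper's body (78 mm by 193 mm) begins 47 mm behind the grasp point.
Start: joints at [-1.059, 0.359, 0.012, 0, -1.224, -0.288], TCP at [149.782, -658.149, 226.561] pointing down, gripper open.
Joint ranges: [-3.07, 3.07], [-1.43, 2.12], [-1.02, 1.25], [-3.03, 1.67], [-3.05, -0], [-3.03, 3.03]. Speed limits (rad/s): [2.39, 2.39, 3.01, 3.14, 3.14, 3.14].

## Interface

Orientations are given as a unit quaternion [x, y, z, w].
In Python, from plant import bot gives the robot as it stands. Calls block until the motion is done:
- bot.move_ptp(position, orientation): joint-space move of the TCP to a pose.
- bot.line_to(position, velocity=150, ori=None): straight line of the TCP; ori=None keeps the orientation; velocity is the mean speed in mm/s.
- bot.move_joints(angles): joint-space move.
- bot.move_gripper(opening, force=None): finger opening in mm; force is the grip in N (None keeps the last); returns when the fingers have stopped.
- bot.pause(seconds).
- bot.solve_ik(position, orientation): joint angles nearest the present ones, or None.
- bot.read_state(): the state.
- bot.camera(name): name is "side" or "top" or "wrist"; returns the picture (400x640x3 uint8, red, green, blue); there is no depth.
- bot.get_calibration(name): a dict with "fx", "fy", "cx", "cy" (pixels), "distortion" ([k1, k2, p1, p2, k3] as OpenCV has them; the pictures are not rectified), "view" (4x4, takes a point from world to camera coordinates); the wrist camera has in their place "T_tool_cam" (4x4, takes a point from camera to tool coordinates, whose origin is the TCP and whose axes are the flange's). Camera axes: x right, y up, looking along -z (the intrinsics and any distortion apply to the point x, -y, -z); pixel columns grow to the right and rows downward; lengths in mm; the calibration is good to about 2 mm. A picture is of the moment at which its call begins: read the wrist's pose just before it. get_calibration takes no time and is no camera call.
A pose or a line that the arm cannot do raises bot.Unreachable and nothing moves.
- bot.close_job(): hands the job in; it is judged then, once.
The state is a dict: "t": time; "joint_pos": joint angles; "qvel": joint speeds; "tau": joint torques, N m; "tcp_pos": TCP position; "eef_rot": TCP orientation; "contact_force": force on the tool from outside, world axes, zero at the start; "moment": the same for the moment, N m; "width": finger opening in mm; "finger_force": force on a finger pad.
Only numpy, scipy, OpenCV 4.12 (cv2) and the standard library are available. Lean on these libraries where they do the work, as an engineer would, in place of code of your own. Each camera call takes 0.05 s, during which the arm holds its last target. There are 200 camera calls.

## Working session

There is one attempt and no reset: what is moved stays moved. The work goes in short steps, each a Python script; the robot and the scene stay as the last script left them, time stands still between calls to the robot, and variables do not carry over. Pictures are saved under pics/ and viewed, at most 10 in all, crops included, and the job is handed in when it is done.

```bash
mkdir -p pics; ls
python3 - <<'E'
from plant import bot
import cv2,numpy as np
np.set_printoptions(precision=4,suppress=True)
for n in("top","side","wrist"):
    cv2.imwrite(f"pics/{n}0.png",bot.camera(n)[:,:,::-1]); print(n,bot.get_calibration(n))
s=bot.read_state();print(s)
E
```

```text
pics
top {'fx': 395.16484127560386, 'fy': 395.16484127560386, 'cx': 315.85717979694556, 'cy': 199.10490926234925, 'distortion': array([-0.0462,  0.    ,  0.    ,  0.    ,  0.    ]), 'view': array([[    0.0212,    -0.9997,    -0.0155,   -28.7641],
       [    0.9853,     0.0182,     0.1699,  -582.9533],
       [   -0.1696,    -0.0188,     0.9853, -1075.8073],
       [    0.    ,     0.    ,     0.    ,     1.    ]])}
side {'fx': 428.3446605749226, 'fy': 428.3446605749226, 'cx': 321.4712629180204, 'cy': 199.44702099120363, 'distortion': array([0.0347, 0.    , 0.    , 0.    , 0.    ]), 'view': array([[   -0.986 ,    -0.1653,    -0.0223,   569.0475],
       [    0.0772,    -0.5706,     0.8176,  -120.3902],
       [   -0.1479,     0.8044,     0.5753, -1377.2407],
       [    0.    ,     0.    ,     0.    ,     1.    ]])}
wrist {'fx': 355.6806496801051, 'fy': 355.6806496801051, 'cx': 324.5416508050409, 'cy': 200.82519069867183, 'distortion': array([0.0037, 0.    , 0.    , 0.    , 0.    ]), 'T_tool_cam': array([[   0.0007,    0.9635,    0.2677,   72.6104],
       [   1.    ,   -0.0005,   -0.0009,   -0.4845],
       [  -0.0007,    0.2677,   -0.9635, -157.4567],
       [   0.    ,    0.    ,    0.    ,    1.    ]])}
{'t': 0.15, 'joint_pos': array([-1.0589,  0.3593,  0.0113, -0.0003, -1.2241, -0.2881]), 'qvel': array([-0.0004, -0.0033,  0.0035,  0.0012,  0.002 ,  0.0004]), 'tau': array([ -0.0008, -58.3277,  29.329 ,   7.0012,   0.0087,  -0.0001]), 'tcp_pos': array([ 149.704 , -657.8095,  225.8268]), 'eef_rot': array([-0.1116,  0.9937,  0.0006, -0.0001]), 'contact_force': array([-0.5754,  0.4459, -0.5842]), 'moment': array([ 0.0534,  0.0025, -0.0278]), 'finger_force': 0.0, 'width': 87.5835030528154}
```

View pics/top0.png

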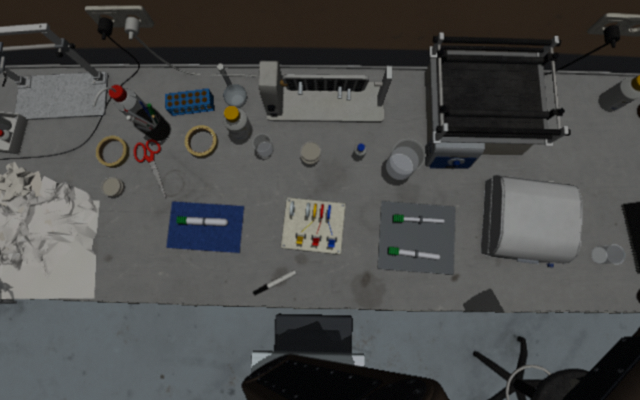

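View pics/side0.png

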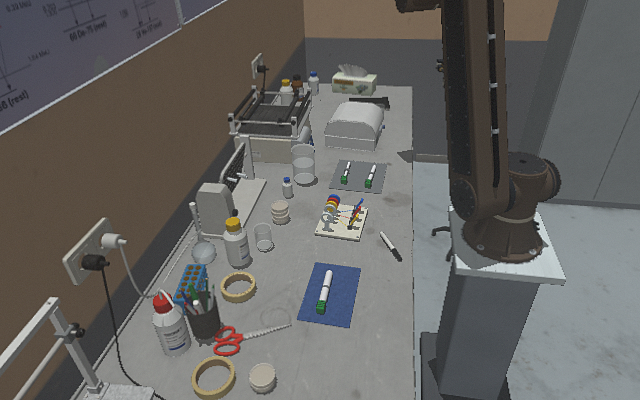

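The top view shows the sample tube on the blue mat, with its cap at about (182,221) and its nose at (228,222). The gauge corners are at (287,198), (345,202), (341,253) and (281,250). The ring-1 end is on the left, and the flaps are at the bottom, towards the robot. The side view agrees with this.

```bash
cat > h.py <<'E'
from plant import bot
import cv2,numpy as np
from scipy.spatial.transform import Rotation as R
np.set_printoptions(precision=2,suppress=True)
def cam(name,st=None):
    c=bot.get_calibration(name); K=np.array([[c['fx'],0,c['cx']],[0,c['fy'],c['cy']],[0,0,1]])
    if name=='wrist':
        T=np.eye(4);T[:3,:3]=R.from_quat(st['eef_rot']).as_matrix();T[:3,3]=st['tcp_pos']; T=T@c['T_tool_cam']
    else: T=np.linalg.inv(c['view'])
    return K,c['distortion'],T
def px2w(C,uv,z):
    K,d,T=C; p=cv2.undistortPoints(np.array(uv,float).reshape(-1,1,2),K,d)[:,0]
    D=np.c_[p[:,0],-p[:,1],-np.ones(len(p))]@T[:3,:3].T; o=T[:3,3]
    z=np.broadcast_to(z,len(p)); return o+D*((z-o[2])/D[:,2])[:,None]
def w2px(C,P):
    K,d,T=C; M=np.linalg.inv(T)@np.c_[np.atleast_2d(P),np.ones(len(np.atleast_2d(P)))].T
    return cv2.projectPoints((M[:3].T*[1,-1,-1]).reshape(-1,1,3),np.zeros(3),np.zeros(3),K,d)[0][:,0]
def ori(a,flip=0):  # tool down, tool x at world angle a
    x=np.array([np.cos(a),np.sin(a),0]);z=np.array([0,0,-1.]);return R.from_matrix(np.c_[x,np.cross(z,x),z]).as_quat()
def shot(n,name='wrist'):
    s=bot.read_state(); im=bot.camera(name); cv2.imwrite(f'pics/{n}.png',im[:,:,::-1]); np.savez(f'pics/{n}.npz',tcp_pos=s['tcp_pos'],eef_rot=s['eef_rot']); return im,cam(name,s)
E
python3 - <<'E'
from h import *
C=cam('top')
print(px2w(C,[[182,221],[228,222]],14)); g=px2w(C,[[287,198],[345,202],[341,253],[281,250]],12);print(g,np.linalg.norm(g-np.roll(g,-1,0),axis=1),g.mean(0))
for a in(np.pi/2,-np.pi/2):
  for p in ([520,300,200],[520,200,200],[520,20,200],[510,-40,110]): print(a,p,bot.solve_ik(p,ori(a)))
E
```

```text
[[516.87 376.11  14.  ]
 [516.78 239.29  14.  ]]
[[ 591.63   68.75   12.  ]
 [ 582.85 -102.28   12.  ]
 [ 433.9   -92.13   12.  ]
 [ 438.91   81.04   12.  ]] [171.25 149.29 173.25 153.21] [511.82 -11.15  12.  ]
1.5707963267948966 [520, 300, 200] [ 0.85  0.26 -0.2   0.   -1.12  2.29]
1.5707963267948966 [520, 200, 200] [ 0.72  0.19 -0.29  0.   -1.1   2.42]
1.5707963267948966 [520, 20, 200] [ 0.42  0.12 -0.36  0.   -1.08  2.73]
1.5707963267948966 [510, -40, 110] [ 0.31  0.2  -0.5   0.   -0.87  2.84]
-1.5707963267948966 [520, 300, 200] [ 0.85  0.26 -0.2   0.   -1.12 -0.85]
-1.5707963267948966 [520, 200, 200] [ 0.72  0.19 -0.29  0.   -1.1  -0.72]
-1.5707963267948966 [520, 20, 200] [ 0.42  0.12 -0.36  0.   -1.08 -0.42]
-1.5707963267948966 [510, -40, 110] [ 0.31  0.2  -0.5   0.   -0.87 -0.31]
```

Run:
```python
from h import *
o=ori(-np.pi/2)
bot.move_ptp([512,30,190],o); bot.pause(.2)
im,C=shot('g1'); 
bot.move_ptp([517,345,170],o); bot.pause(.2); shot('t1'); print(bot.read_state()['t'])
```

```text
4.5917
```

View pics/g1.png

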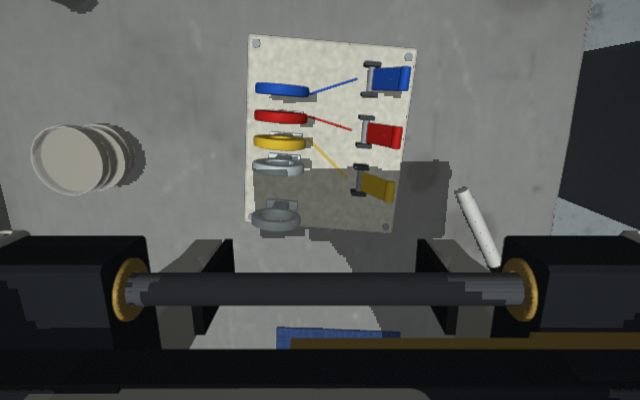

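View pics/t1.png

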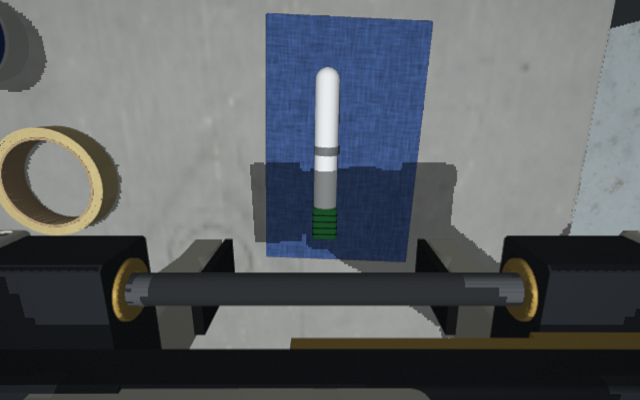

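The gauge picture shows the coloured rings at about (282,90), (281,116) and (279,142), with ring 1 at (276,216). The base corners are at (249,35), (418,49), (391,233) and (246,221), and all three flaps lean right, towards the robot. The tube picture shows the nose tip at (327,67), the cap at (325,223) and the collar at (327,151). The cap is clear on all sides.

```bash
cat >> h.py <<'E'
from scipy.optimize import least_squares
def load(n): 
    return cv2.cvtColor(cv2.imread(f'pics/{n}.png'),cv2.COLOR_BGR2HSV),cam('wrist',dict(np.load(f'pics/{n}.npz')))
t=np.linspace(0,2*np.pi,90)
def ringpts(x0): return np.vstack([np.c_[0*t+x0+k,21*np.cos(t),60+21*np.sin(t)] for k in(0,8)])
def g2w(p,P):
    c,s=np.cos(p[2]),np.sin(p[2]); P=np.atleast_2d(P); return np.c_[p[0]+c*P[:,0]-s*P[:,1],p[1]+s*P[:,0]+c*P[:,1],P[:,2]]
E
cat > fit.py <<'E'
from h import *
def run(n,boxes,corners):
    hsv,C=load(n)
    rng={'y':(20,32),'r':None,'b':(105,125)}; obs={}
    for k,(u0,v0,u1,v1) in boxes.items():
        s=hsv[v0:v1,u0:u1].astype(int); H=s[...,0]
        m=(s[...,1]>130)&(s[...,2]>50)&((H<8)|(H>172) if k=='r' else (H>rng[k][0])&(H<rng[k][1]))
        m=cv2.morphologyEx(m.astype(np.uint8),cv2.MORPH_OPEN,np.ones((3,3)))
        _,lab,st,_=cv2.connectedComponentsWithStats(m); i=1+st[1:,4].argmax(); x,y,w,h,_=st[i]
        obs[k]=np.array([u0+x-.5,v0+y-.5,u0+x+w-.5,v0+y+h-.5])
    print(obs)
    X0={'y':65,'r':85,'b':105}
    def res(p):
        r=[]
        for k in obs:
            q=w2px(C,g2w(p,ringpts(X0[k]))); r+=list((np.r_[q.min(0),q.max(0)]-obs[k]))
        B=np.array([[175,75,12],[175,-75,12],[0,-75,12],[0,75,12]])+[p[3],p[4],0]
        r+=list(.7*(w2px(C,g2w(p,B))-corners).ravel()); return np.array(r)
    f=least_squares(res,[512,40,-1.57,-30,-25],loss='soft_l1',x_scale=[10,10,.1,10,10]); print(f.x,f.x[2]*57.3); print(res(f.x)); return f.x,C
E
python3 - <<'E'
from fit import *
p,C=run('g1',{'y':(245,130,308,155),'r':(245,105,312,127),'b':(245,78,311,102)},[[249,35],[418,49],[391,233],[246,221]])
np.save('g.npy',p)
for x in(35,80,125): print('flap tip px',w2px(C,g2w(p,[[x,-94.5,61]])))
print('ring1,2',[(q.min(0),q.max(0)) for q in(w2px(C,g2w(p,ringpts(0))),w2px(C,g2w(p,ringpts(45))))])
hs,C=load('t1'); print(px2w(C,[[327,67],[327,151],[325.5,223]],[14,18,24]))
E
```

```text
{'y': array([253.5, 134.5, 304.5, 149.5]), 'r': array([254.5, 109.5, 306.5, 123.5]), 'b': array([255.5,  82.5, 308.5,  96.5])}
[552.43  56.71  -1.64 -21.31 -37.77] -94.14588013565296
[-0.62 -0.71  1.67  1.27 -1.15 -0.55  1.15  0.48 -1.68 -0.82  0.69  0.64
 -1.35 -0.57  0.77 -0.91  2.18  1.41 -0.91  2.72]
flap tip px [[391.85 191.41]]
flap tip px [[398.8  136.68]]
flap tip px [[406.39  77.04]]
ring1,2 [(array([251.49, 206.9 ]), array([301.72, 231.92])), (array([252.44, 157.28]), array([304.75, 176.78]))]
[[514.86 243.55  14.  ]
 [514.82 312.55  18.  ]
 [516.15 376.68  24.  ]]
```

Run:
```python
from h import *
o=ori(-np.pi/2-.007)
bot.move_ptp([515.8,377.5,60],o); bot.line_to([515.8,377.5,6],120); bot.pause(.2)
s=bot.read_state(); print(s['tcp_pos'],s['contact_force'])
bot.move_gripper(15,30); s=bot.read_state(); print(s['tcp_pos'],s['width'],s['finger_force'],s['contact_force'])
print('axis above tcp',14-s['tcp_pos'][2]); 
bot.line_to([515.8,377.5,110],150); p=np.load('g.npy'); o=ori(p[2])
q=g2w(p,[[-165,0,0]])[0]; zz=110
bot.line_to([q[0],q[1],zz],200,o); bot.pause(.2)
shot('h1'); s=bot.read_state(); print(s['tcp_pos'],s['width'],s['contact_force'],s['t'],q)
```

```text
[516.3  378.05   7.17] [ 0.74 -0.17  0.23]
[515.79 377.49   5.99] 21.411894727866752 29.894585609436035 [-0.48  0.44  0.44]
axis above tcp 8.011552303345969
[564.1  222.17 109.92] 21.824480847371998 [-0.34  0.09 -0.19] 9.0333 [564.34 221.28   0.  ]
```

View pics/h1.png

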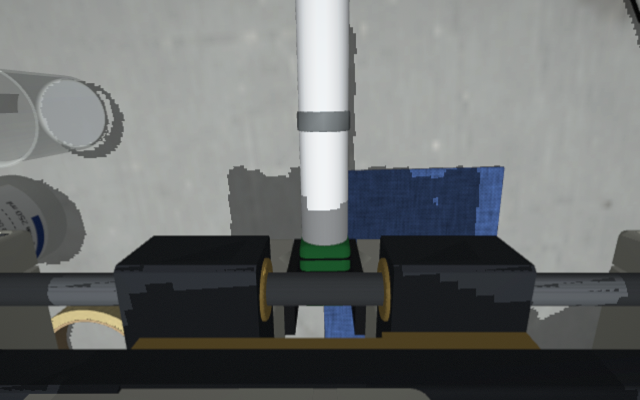

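The tube is held straight. The collar's edges are at about u = 297 and 350 on row 120, and the shank is nearly as wide, so this looks like the 20.5 mm tube. Next I compare the held axis with its predicted pixels to get the camera's lateral bias.

Run:
```python
from h import *
hs,C=load('h1'); d=np.load('pics/h1.npz'); Rm=R.from_quat(d['eef_rot']).as_matrix()
print(Rm[:,0])
g=cv2.cvtColor(cv2.imread('pics/h1.png'),cv2.COLOR_BGR2GRAY).astype(int); 
for row in(10,40,80,95,120,150,180):
    r=hs[row].astype(int); e=np.abs(np.diff(g[row])); L=285+e[285:312].argmax()+.5; Rr=335+e[335:360].argmax()+.5
    # predicted axis px at this row
    xs=np.linspace(20,136,400); q=w2px(C,d['tcp_pos']+np.c_[xs,0*xs,0*xs-8]@Rm.T); i=np.abs(q[:,1]-row).argmin()
    k=355.7/abs((np.linalg.inv(C[2])@np.r_[d['tcp_pos']+Rm@[xs[i],0,-8],1])[2])
    print(row,L,Rr,(L+Rr)/2,q[i],xs[i],'w mm',(Rr-L)/k,'bias mm',((L+Rr)/2-q[i,0])/k)
```

```text
[-0.07 -1.   -0.  ]
10 294.5 347.5 321.0 [323.67  10.4 ] 106.05513784461152 w mm 20.118226199891687 bias mm -1.011765615912593
40 295.5 355.5 325.5 [323.66  40.38] 95.58897243107769 w mm 23.249659442566266 bias mm 0.7116293211716079
80 296.5 354.5 325.5 [323.66  80.  ] 81.05263157894737 w mm 23.11147458152895 bias mm 0.7328284439628936
95 299.5 353.5 326.5 [323.66  95.24] 75.23809523809524 w mm 21.754734296600084 bias mm 1.1441820025364227
120 296.5 354.5 325.5 [323.66 119.65] 65.64411027568923 w mm 23.786486595800064 bias mm 0.7553319842951673
150 298.5 353.5 326.0 [323.66 150.19] 53.14285714285714 w mm 23.075475549937668 bias mm 0.9833895113982684
180 300.5 347.5 324.0 [323.65 180.04] 40.35087719298245 w mm 20.173149719093225 bias mm 0.14851400652057306
```

Run:
```python
from h import *
hs,C=load('h1')
g=cv2.imread('pics/h1.png')
for row in(5,20,40,60,80,100,120,150,170,190):
    print(row,g[row,292:303].min(1),g[row,340:358].min(1))
```

```text
5 [158 159 157 141 147 162 175 186 192 200 206] [200 194 189 180 173 164 152 138 121 138 154 157 157 156 157 156 156 156]
20 [159 159 159 153 139 158 171 184 192 199 206] [201 196 190 182 173 165 153 139 118 135 159 161 160 158 159 159 157 158]
40 [161 160 161 160 143 149 165 178 189 198 204] [203 198 191 183 175 165 153 140 115  89  85  86  87  86  83  92 154 159]
60 [173 173 170 168 167 154 161 173 186 195 203] [205 199 192 185 176 166 152 139 117  92  89  89  87  97 161 165 162 161]
80 [166 166 166 168 167 139 148 167 181 192 200] [207 200 192 183 176 166 152 137 108  89  87  87  87  85  94 159 164 165]
100 [164 164 166 166 167 167 145 160 174 187 197] [207 201 193 185 176 166 151 134 102  88  87  87  86  95 160 165 164 164]
120 [163 165 164 168 166  78  67  84  90  93  96] [102  98  96  93  89  85  82  77  63  49  74  88  89  87  96 163 167 166]
150 [163 164 164 164 164 164 162 135 151 170 185] [208 202 193 185 174 163 147 125  87  86  87  86  86  94 159 164 163 163]
170 [ 88  89  89  90  88  89  88  89 123 162 178] [208 201 193 183 174 160 148 121  69  59  60  53  52  51  54  84  87  86]
190 [ 90  91  90  90  90  89  89  87  88 145 169] [208 201 192 182 172 160 145 123  53  34  35  36  34  35  37  37  36  36]
```

```bash
cat >> h.py <<'E'
def tcp(p,nose,off,z=52.): q=g2w(p,[[nose-135,off,z]])[0]; return q
E
python3 - <<'E'
from h import *
p=np.load('g.npy'); o=ori(p[2]-.0137)
bot.line_to(tcp(p,-20,.7,100),200,o); bot.line_to(tcp(p,-20,.7),120); bot.pause(.2)
f0=bot.read_state()['contact_force']
G=np.array([np.cos(p[2]),np.sin(p[2])]);N=np.array([-G[1],G[0]])
for n in list(range(-12,40,5)):
    bot.line_to(tcp(p,n,.7),50); f=bot.read_state()['contact_force']-f0
    fg=np.r_[f[:2]@G,f[:2]@N,f[2]]
    if np.abs(fg).max()>2: print(n,fg)
    if fg[0]<-6: print('stop');break
bot.pause(.15); shot('i1'); s=bot.read_state(); print(n,tcp(p,n,.7),s['tcp_pos'],s['width'],s['contact_force']-f0,s['t'])
E
```

```text
38 [560.13 153.41  52.  ] [560.21 153.51  52.04] 21.42151425617419 [-0.12 -0.15 -0.36] 13.0417
```

View pics/i1.png

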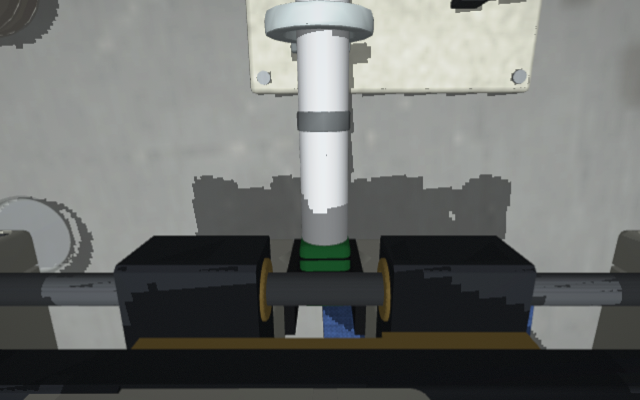

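The nose is through ring 1 with no force. Ring 1 spans about u = 264 to 373, so its centre is near 318.5. The tube's axis is near u = 322, so the tube sits about 1 mm too far towards the robot. I'll refine that number.

Run:
```python
from h import *
g=cv2.imread('pics/i1.png')
for row in(14,18,22,26,30):
    print(row,g[row,259:270].min(1),g[row,366:378].min(1))
for row in(45,60,90,150,190):
    print(row,g[row,292:303].min(1),g[row,343:354].min(1))
p=np.load('g.npy');hs,C=load('i1'); q=w2px(C,g2w(p,ringpts(0))); print(q.min(0),q.max(0))
```

```text
14 [200 197 197 198 199 196 163 138 142 150 155] [152 147 140 135 130 128 163 198 203 205 207 206]
18 [198 196 196 197 198 177 139 138 145 151 157] [147 144 139 133 128 122 115 142 197 203 204 206]
22 [199 197 196 197 194 144 132 141 148 153 158] [140 138 136 131 124 118 106 119 195 203 204 207]
26 [203 204 204 204 201 168 130 144 150 155 158] [131 131 129 127 122 115 100 117 197 206 207 208]
30 [204 207 207 207 208 202 126 136 145 147 146] [ 86  93 105 110 108 100  93 137 202 209 208 209]
45 [122 127 127 126 112 135 154 168 177 185 193] [173 164 156 143 130 109 109 101 110 111 109]
60 [128 116 119 119 123 140 151 164 175 183 191] [174 165 156 143 130 112 105 104 106 107 109]
90 [174 173 169 170 170 167 138 154 167 179 187] [174 166 156 143 127 103  95 104 169 176 175]
150 [156 155 154 154 153 153 152 138 143 159 175] [174 165 152 138 116  83  83  81  91 152 156]
190 [ 88  87  88  88  89  88  88  84  84 136 160] [171 164 150 136 116  85  81  82  82  82  82]
[265.97  -2.14] [377.69  44.73]
```

```bash
python3 - <<'E'
from h import *
p=np.load('g.npy');hs,C=load('i1'); g=cv2.imread('pics/i1.png')[...,0].astype(int)
for n,us in(('i1',[270,285,380,420,460,500,515]),):
    for u in us: print(u,g[84:102,u])
B=np.array([[0,-75,12],[0,75,12]])+[p[3],p[4],0]; print(w2px(C,g2w(p,B)))
E
python3 - <<'E'
from h import *
# far-side check in g1: base side edges (yaw) 
g=cv2.imread('pics/g1.png')[...,0].astype(int)
for r in(60,100,140): print(r,g[r,240:256])
for u in(270,320,360,390): print(u,g[30:52,u])
E
```

```text
270 [215 213 212 211 200 185 169 154 129 100 141 159 159 159 159 159 158 159]
285 [211 212 211 213 205 192 178 166 138  99  81  88 140 157 157 156 156 156]
380 [210 210 211 208 192 178 167 153 120  84  84 136 152 152 152 152 152 153]
420 [211 210 210 206 194 182 170 155 119  84  83 138 153 153 153 154 154 153]
460 [207 208 209 203 190 177 164 144 109  82  85 139 153 153 152 153 152 153]
500 [201 203 204 195 183 170 156 133  96  79  84 136 149 148 148 147 147 148]
515 [121 190 204 194 165 163 155 128  83  83 139 150 150 149 149 149 149 149]
[[535.74  92.79]
 [253.41  96.76]]
60 [128 127 128 128 130 132 129 115 154 170 180 178 181 181 183 184]
100 [129 128 127 126 126 125 116 157 170 183 185 183 181 178 177 177]
140 [126 126 125 126 124 113 160 175 185 183 183 183 182 111  43  33]
270 [127 126 128 128 126 102 140 159 170 172 173 175 176 179 183 186 187 189
 188 188 188 189]
320 [129 129 128 127 126 127 127 128 126 119 144 158 174 181 183 185 185 183
 179 177 174 173]
360 [129 129 130 129 130 129 130 130 130 130 130 130 129 123 148 163 172 176
 177 179 180 180]
390 [129 129 129 129 129 129 128 128 129 127 127 127 127 128 126 118 143 162
 171 175 174 173]
```

Run:
```python
from h import *
p=np.load('g.npy')[:3]; p2=np.r_[g2w(p,[[0,1.2,0]])[0][:2],p[2]-.0097]; np.save('g2.npy',p2); p=p2
o=ori(p[2]-.0137)
bot.line_to(tcp(p,38,.7),30,o); bot.pause(.2)
f0=np.mean([bot.read_state()['contact_force'] for _ in range(5)],0)
G=np.array([np.cos(p[2]),np.sin(p[2])]);N=np.array([-G[1],G[0]])
n=38
while n<90:
    n+=2; bot.line_to(tcp(p,n,.7),40); s=bot.read_state(); f=s['contact_force']-f0
    fg=np.r_[f[:2]@G,f[:2]@N,f[2]]; print(n,fg,round((s['tcp_pos'][:2]-p[:2])@G+135,1))
    if fg[0]<-4: print('stop');break
bot.pause(.15); s=bot.read_state(); f=s['contact_force']-f0; print(f[:2]@G,f[:2]@N,f[2],s['width'],s['t'])
shot('j1')
```

```text
40 [-0.63 -0.68 -0.82] 40.2
42 [ 0.41 -0.74 -0.23] 42.1
44 [-0.27  0.14 -1.11] 44.1
46 [-0.16  0.61  0.19] 46.1
48 [-0.73  0.19 -0.68] 48.1
50 [-0.74 -0.64 -0.78] 50.1
52 [-0.76 -0.14 -0.72] 52.1
54 [ 0.52 -0.04 -0.12] 54.1
56 [-0.21 -0.6  -1.48] 56.1
58 [-0.42 -0.02 -0.01] 58.1
60 [-0.43 -0.14 -1.49] 60.1
62 [-0.42  0.33 -0.36] 62.1
64 [-0.97 -0.5  -0.73] 64.1
66 [ 0.17  0.14 -0.72] 66.1
68 [-0.92 -0.07 -0.01] 68.1
70 [-0.34  0.34  0.1 ] 70.1
72 [-1.77 -0.71 -0.9 ] 71.8
74 [-8.09 -1.07 -0.26] 72.4
stop
-8.390063726497937 -1.698255505313051 0.17642736326050623 21.83950579977521 18.1417
```

View pics/j1.png

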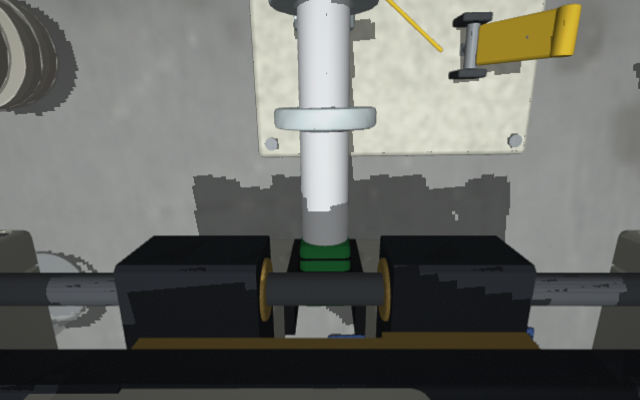

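The tube passed ring 2 with no force and stopped at the yellow ring: the nose is at about 71 mm (70 expected) and the shank about 20 mm wide. In the picture, ring 1 is centred on the tube and the yellow flap is still at its first stop. I'll hold, release, then tip the yellow flap.

Run:
```python
from h import *
p=np.load('g2.npy'); o=ori(p[2])
G=np.array([np.cos(p[2]),np.sin(p[2])]);N=np.array([-G[1],G[0]])
bot.pause(1.0); f=bot.read_state()['contact_force']; print('held',f[:2]@G)
bot.move_gripper(50); a=tcp(p,74,.7)
bot.line_to([a[0],a[1],140],150)
at=lambda y,z:g2w(p,[[35,y,z]])[0]
bot.move_gripper(0)
bot.line_to(at(-135,140),200,o); bot.line_to(at(-135,45),150); bot.pause(.1)
f0=bot.read_state()['contact_force']
for y in(-115,-105,-98,-91,-84,-80):
    bot.line_to(at(y,45),60); f=bot.read_state()['contact_force']-f0; print(y,f[:2]@N,f[2])
bot.line_to(at(-135,45),150); bot.line_to(at(-135,190),200)
q=g2w(p,[[-40,-60,190]])[0]; bot.line_to(q,200); bot.pause(.15); shot('k1'); print(bot.read_state()['t'])
```

```text
held -8.085596574953724
-115 -0.34222008312071583 0.7644501025762618
-105 -1.429723508039652 -0.03387343165335727
-98 -1.7358156199854933 0.5800867161913432
-91 -0.8966306108123265 -0.5861965688318581
-84 -1.0554005116375638 0.532948456348262
-80 -1.0321481888787833 0.2727740973728064
27.5833
```

View pics/k1.png

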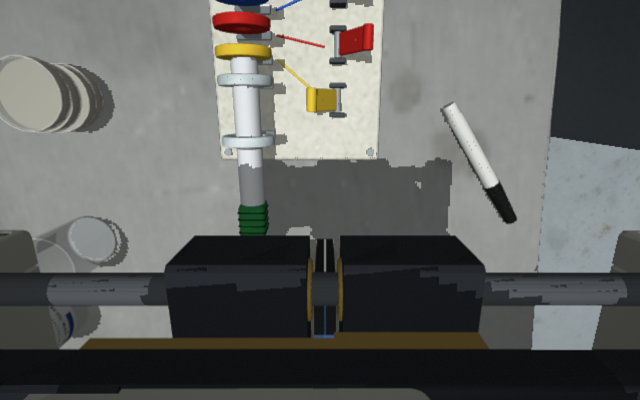

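The picture shows the yellow flap at (322,99) now leaning towards the rings and the red flap unchanged. The tube is in the gauge with its nose at the yellow ring (243,52), and the robot is clear of everything.

```bash
python3 -c "
from plant import bot
print(bot.close_job())"
```

```text
the job is handed in; nothing more can be done
None
```

The tube on the blue mat is the 20.5 mm one: the yellow ring stopped it, I held it there at about 8 N for a second and left it in the gauge, then tipped the yellow flap over to its other stop and handed the job in at about 28 s.

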